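# Unload the digestion chamber and latch its push-push lid again

### The job

The run is finished: press the front of the sample chamber's push-push lid to free it, lift the vial carrier out from under the open lid by its orange grip and set it down gently, upright and wholly inside the blue tray. Then swing the lid down and press it so that it latches shut and stays shut, without disturbing the bottle, jar, tube rack or tip box.

Things in the scene. Friction and masses are not known exactly. Their poses are not given: they have to be found in the camera images.
- chamber: White wedge-shaped chamber fixed to the bench. Origin at bench level; front wall's outer face at x -100 mm (robot side), back at +140, 260 wide (y). Bay: x -92 to +80, 244 wide, floor 20 above the bench; black latch block behind the front wall at y 67 to 119, to x -76, 76 high. Front wall 74 high, sides rise from 80 to 135 at the back; housing behind 125 high
- lid_hinge (a point): Middle of the lid's hinge line, fixed to the chamber: at its x +85 mm, 148 mm above the bench. The hinge runs along the chamber's y. Axes as the chamber's. A 50 mm striker post hangs under the lid's front left corner, 175 mm from the hinge line, 93 to the +y side
- lid_press (a point): Middle of the blue pad (30 x 90 mm) on the lid's outer face, moving with the lid: 170 mm from the hinge line towards the front edge, 4 mm above the mid-plane (through the hinge) of the plate. z: outer normal; -x: from hinge to front edge. Latch: press in here 11 mm, to the stop (3 to 6 N before it), and let go; under 9 mm does not change its state. The spring lifts with 3 N
- lid (a joint): Grey lid plate, 200 (hinge to front edge) x 260 wide x 8 mm, rad. 0: latched, sloping 0.314 down to the front. -0.066: pressed to the stop. 1.4: fully open (stop), 1.086 above horizontal, front edge 325 mm high. A full press and release frees it from 0 and a damped spring opens it in about 2 s; pushed down from open, a full press past 0 and release latches it at 0
- carrier_mid (a point): Loose vial carrier, about 0.25 kg, in the bay: white base 120 (x) x 56 (y) x 25 high; four capped vials up to 46 high, 46 mm out along x, 14 along y. Upright orange grip plate in the middle, 44 long (x) x 10 thick (y), from 25 to 68 mm above the underside; pinch it across y. Site: its centre, 34 mm above the underside, z up. Starts along the chamber's x within 0.1 rad
- carrier: The same vial carrier; origin at the centre of its underside, axes as carrier_mid
- tray: Flat blue tray fixed to the bench, 210 (x) x 150 (y) x 14 mm high, walls and floor 5 mm thick; origin at the centre of its underside (bench level), x along its length
- reagent: White bottle with blue cap, bystander, 68 diameter x 150 high; origin at the centre of its underside
- acid_jar: Amber jar with white cap, bystander, 64 diameter x 85 high; origin at the centre of its underside
- tube_rack: Blue rack of eight capped tubes, bystander, 160 (x) x 70 (y) x 84 high; origin at the centre of its underside
- tip_box: Green tip box, bystander, 120 (x) x 85 (y) x 55 high; origin at the centre of its underside

How it is judged:
By the outcome, as a careful person would: the job done as asked, in the order asked, and still so for the second after the job is handed in, with the robot touching nothing.
It also fails if it takes over 72 s, if anything falls off the work surface, if the arm or the gripper's body presses on something with over 40 N, if the wrist force passes 120 N, or if a joint passes its speed limit or range.

### The arm

A 6-joint arm with a two-finger parallel gripper is mounted at the origin on the work surface. World frame = base frame: x ahead of the robot, y to its left, z up, the work surface at z = 0. Lengths are in m, angles in rad, forces in N, time in s.
With the tool pointing down it reaches from about 0.375 to 0.925 m from the base axis. Payload 5.7 kg.
Tool frame: the origin (TCP) lies at the very end of the fingers, on their centre line; the grasp point (between the pads) lies 19 mm behind it; z points along the fingers, y is the line along which they close (so a half turn about z gives the same grasp; the last joint's range is limited). The gripper opens to 88 mm and grips with 3 to 60 N. Pads are 20 mm wide; open, the fingers measure 115 mm over their backs; the gripper's body (75 mm by 178 mm) begins 61 mm behind the grasp point.
Start: joints at [-0.115, 0.359, 1.51, -0, 1.272, -0.115], TCP at [0.6, -0, 0.223] pointing down, gripper open.
Joint ranges: [-2.97, 2.97], [-1.01, 2.36], [0.21, 2.38], [-0.96, 4.11], [0.2, 2.71], [-2.98, 2.98]. Speed limits (rad/s): [2.39, 2.39, 3.14, 3.14, 3.14, 3.14].

### API

Orientations are given as a unit quaternion [x, y, z, w].
In Python, from cell import status, get_image, calibration, job gives the robot as it stands.
- The arm moves only by the tool arm_command, never from a script. Its argument "moves" is text: rows parted by semicolons, each of 7 numbers parted by spaces: the opening, from -1 (shut) to 1 (fully open), so that 0 is half open, then the shift along the world's x, y, z in mm, then the turn, a rotation vector about the world's x, y, z in degrees. In form: gripper dx dy dz rx ry rz; .... A call has 1 to 8 rows; each row shifts and turns the commanded pose from where the row before left it; what a row does not reach is not made up. A row lasts 1/12 s, in which the tool goes at most 41.7 mm and 7.16 degrees, less where a joint would pass 70% of its speed; a pose out of reach is approached as far as the arm can. A call is refused whole if a number of a shift passes 41.7 or a number of a turn 7.16, either way. A call with a gripper value outside its range is refused whole. The fingers move at their own pace and stop on an object; the grip force is fixed at half the most. Time passes only in rows, so rows that do not move let the fingers close. It gives the time, the measured TCP pose, the force, the opening and the grip force at its end, in the units of the state.
- status.read_state(): the state, without advancing time (a new reading comes with each control period).
- get_image(name): name is "scene" or "side" or "wrist"; returns the picture (400x640x3 uint8, red, green, blue); there is no depth.
- calibration(name): a dict with "fx", "fy", "cx", "cy" (pixels), "position" and "orientation" of the camera in the world. Camera axes: x right, y up, looking along -z (the intrinsics and any distortion apply to the point x, -y, -z); pixel columns grow to the right and rows downward; lengths in m; the calibration is good to about 2 mm. The wrist camera is an equidistant fisheye: a pixel r from the principal point sees the ray r / f radians off the axis. A picture is of the moment at which its call begins: read the wrist's pose just before it. calibration takes no time and is no camera call; for the wrist camera it gives the pose at the moment of the call.
- job.close_job(): hands the job in; it is judged then, once.
The state is a dict: "t": time; "q": joint angles; "qd": joint speeds; "effort": joint torques, N m; "tcp_pos": TCP position; "eef_rot": TCP orientation; "ft_force": force on the tool from outside, world axes, zero at the start; "wrist_torque": the same for the moment, N m; "grip_width": finger opening in m; "finger_force": force on a finger pad.
Only numpy, scipy, OpenCV 4.12 (cv2) and the standard library are available. Lean on these libraries where they do the work, as an engineer would, in place of code of your own. Each camera call takes 0.05 s, during which the arm holds its last target. There are 200 camera calls.

## Working session

There is one attempt and no reset: what is moved stays moved. The work goes in short steps, Python scripts to look and compute and a tool call to move; the robot and the scene stay as the last step left them, time stands still between calls to the robot, and variables do not carry over. Pictures are saved under pics/ and viewed, at most 10 in all, crops included, and the job is handed in when it is done.

Besides the shell and the picture viewer there is one more tool, called as name(argument=value, ...) on one line, values as JSON. arm_command: Moves the arm, as the interface text tells. Its arguments: {"type":"object","properties":{"moves":{"type":"string"}},"required":["moves"]}

```bash
mkdir -p pics; ls
python3 - <<'E'
from cell import status,get_image,calibration
import cv2
s=status.read_state();print(s)
ims=[]
for n in("scene","side","wrist"):
    print(n,calibration(n)); im=get_image(n);cv2.imwrite(f"pics/{n}0.png",im[:,:,::-1])
E
```

```text
pics
{'t': 0.0, 'q': array([-1.15107960e-01,  3.59521268e-01,  1.51143322e+00,  5.50616286e-06,
        1.27247322e+00, -1.15132391e-01]), 'qd': array([-1.80852366e-04, -7.04349188e-04,  6.66431008e-05, -1.21045928e-03,
       -6.80853514e-04, -3.49557066e-04]), 'effort': array([-2.01257943e-03, -5.15376234e+01, -2.70722097e+01,  6.73234044e-02,
        3.48843460e-02, -1.61260368e-04]), 'tcp_pos': array([5.99314420e-01, 6.88436466e-05, 2.21799600e-01]), 'eef_rot': array([ 7.07098420e-01,  7.07114547e-01, -5.67909018e-04, -7.20652440e-04]), 'ft_force': array([0.19975151, 0.57646717, 0.19076456]), 'wrist_torque': array([ 0.0420311 ,  0.02956988, -0.01666265]), 'finger_force': 0.0, 'grip_width': 0.08748344210508652}
scene {'fx': 364.7501148170524, 'fy': 364.7501148170524, 'cx': 326.9420578948674, 'cy': 199.94632159347861, 'position': array([ 1.45094762, -0.34853253,  1.02273038]), 'orientation': array([0.32001248, 0.21370657, 0.5132578 , 0.76712968])}
side {'fx': 476.895625948019, 'fy': 476.895625948019, 'cx': 319.0950634595516, 'cy': 200.37845773020365, 'position': array([-0.04467939, -1.07553516,  1.04739068]), 'orientation': array([ 0.43865655, -0.11330621, -0.24343829,  0.85760127])}
wrist {'fx': 309.70691628693146, 'fy': 309.70691628693146, 'cx': 319.09798552465236, 'cy': 197.63505917599858, 'position': array([0.59912456, 0.07310882, 0.38445144]), 'orientation': array([-1.36307052e-01,  5.02517431e-04,  2.97232785e-04,  9.90666466e-01])}
```

View pics/scene0.png

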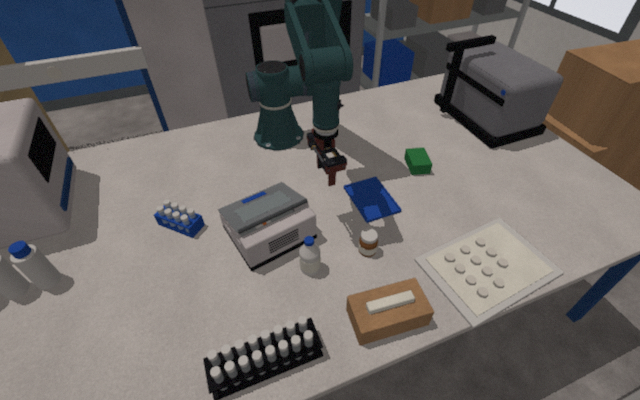

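View pics/side0.png

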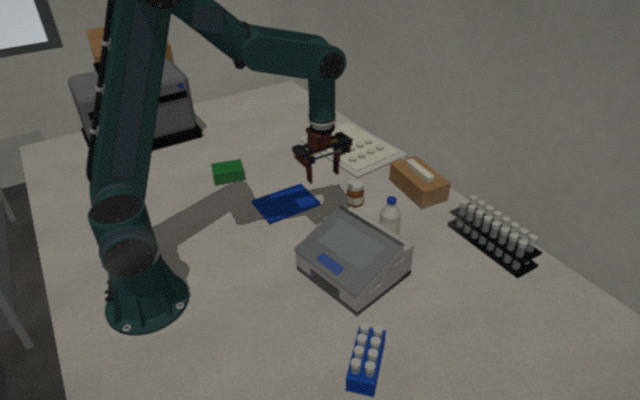

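```bash
cat > h.py <<'E'
import numpy as np,cv2
from scipy.spatial.transform import Rotation as R
from cell import status,get_image,calibration
def rays(c,uv,fish=False):
    uv=np.atleast_2d(np.asarray(uv,float))
    a=(uv[:,0]-c['cx'])/c['fx'];b=(uv[:,1]-c['cy'])/c['fy']
    if fish:
        r=np.hypot(a,b)+1e-12;d=np.c_[a/r*np.sin(r),-b/r*np.sin(r),-np.cos(r)]
    else: d=np.c_[a,-b,-np.ones_like(a)]
    return c['position'],R.from_quat(c['orientation']).apply(d)
def cast(c,uv,z=0,n=(0,0,1),p0=None,fish=False):
    o,d=rays(c,uv,fish);n=np.array(n,float);p0=np.array([0,0,z]) if p0 is None else p0
    return o+d*((n@(p0-o))/(d@n))[:,None]
def blobs(im,lo,hi,amin=40):
    m=cv2.inRange(cv2.cvtColor(im,cv2.COLOR_RGB2HSV),lo,hi)
    n,l,s,c=cv2.connectedComponentsWithStats(m)
    return [(s[i],c[i],np.argwhere(l==i)[:,::-1]) for i in range(1,n) if s[i,4]>=amin]
def rect(P):
    (cx,cy),(w,h),a=cv2.minAreaRect((P[:,:2]*1000).astype(np.float32))
    if w<h:w,h,a=h,w,a+90
    return np.round([cx,cy,w,h,a],1)
E
python3 - <<'E'
from h import *
for n in("scene","side"):
    im=cv2.imread(f"pics/{n}0.png")[:,:,::-1].copy();c=calibration(n)
    for nm,lo,hi in(("blue",(105,120,40),(128,255,255)),("green",(50,100,30),(75,255,255)),("amber",(5,110,40),(20,255,255))):
        for s,ce,px in blobs(im,lo,hi):
            if nm!="blue" and s[4]<60: continue
            print(n,nm,s,ce.round(),"z0",rect(cast(c,px,0)),"z14",rect(cast(c,px,.014)),"z99",rect(cast(c,px,.099)))
E
```

```text
scene blue [   0    0  137   63 7003] [63. 27.] z0 [-2199.5 -1087.6  1682.9   903.3    10. ] z14 [-2149.5 -1077.5  1659.9   890.9    10. ] z99 [-1846.1 -1016.1  1520.    815.8    10. ]
scene blue [365   0   6  13  62] [368.   6.] z0 [-1565.   1276.    321.5    42.6   152.8] z14 [-1523.7  1253.8   317.1    42.    152.8] z99 [-1273.1  1118.8   290.4    38.5   152.8]
scene blue [363  30  13  50 450] [368.  54.] z0 [-707.3  853.8  786.1   86.   153.5] z14 [-677.8  837.3  775.3   84.8  153.5] z99 [-498.4  737.4  710.    77.7  153.5]
scene blue [ 379   38   36   48 1271] [395.  62.] z0 [-530.7  969.2  734.5  215.9  149.1] z14 [-503.6  951.2  724.5  213.   149.1] z99 [-338.9  841.7  663.4  195.   149.1]
scene blue [  32   69  136   62 1997] [98. 87.] z0 [-637.7 -835.2  809.7  620.3    4.8] z14 [-609.1 -828.6  798.6  611.8    4.8] z99 [-435.5 -788.1  731.3  560.2    4.8]
scene blue [ 61 158  12  52 305] [ 66. 184.] z0 [ -19.2 -921.7  352.4   24.4  180. ] z14 [ 9.000e-01 -9.139e+02  3.476e+02  2.410e+01  1.800e+02] z99 [ 123.1 -866.2  318.3   22.1  180. ]
scene blue [ 344  177   57   45 1462]
[... 2596 characters left out ...]
 116.1  73.7] z99 [420.6 385.2 144.4 106.5  73.7]
side amber [ 87  28  18  35 355] [96. 41.] z0 [ 329.7 2589.7  794.5  120.2   80.4] z14 [ 324.7 2540.7  783.9  118.6   80.4] z99 [ 294.3 2243.3  719.4  108.8   80.4]
side amber [166  43   6  18  62] [168.  52.] z0 [ 700.9 2142.5  359.4   30.9   76.6] z14 [ 690.9 2099.5  354.6   30.5   76.6] z99 [ 630.4 1838.4  325.5   27.9   76.6]
side amber [ 390  157   60   48 1279] [416. 181.] z0 [1080.7   81.6  293.1  189.1   83.5] z14 [1065.7   66.1  289.2  186.6   83.5] z99 [974.3 -27.8 265.4 171.2  83.5]
side amber [348 190  15   8  85] [355. 194.] z0 [818.1 127.6  54.2  45.9 147.3] z14 [806.6 111.6  53.5  45.3 147.3] z99 [736.6  13.9  49.1  41.6 147.3]
```

Run:
```python
import cv2
a=cv2.imread("pics/scene0.png")[140:290,140:440];b=cv2.imread("pics/side0.png")[150:390,200:480]
a=cv2.resize(a,None,fx=2,fy=2,interpolation=2);b=cv2.resize(b,(600,514)) 
cv2.imwrite("pics/c1.png",a);cv2.imwrite("pics/c2.png",b)
```

```text
(no output)
```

View pics/c2.png

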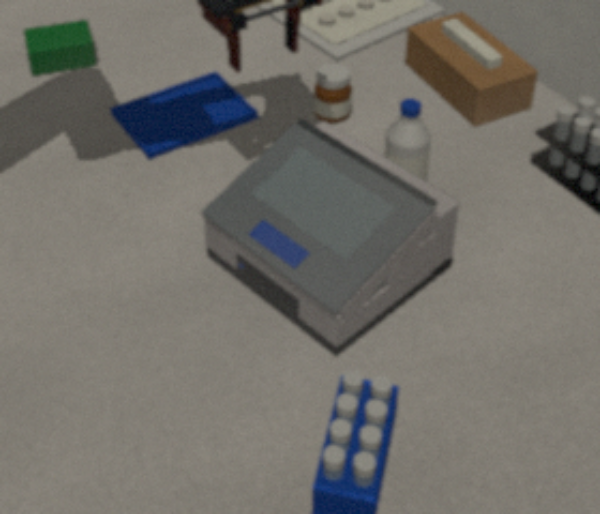

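Run:
```python
from h import *
# pad on tilted plane
for n in("scene","side"):
    im=cv2.imread(f"pics/{n}0.png")[:,:,::-1].copy();c=calibration(n)
    for s,ce,px in blobs(im,(105,90,40),(128,255,255)):
        if (n=="scene" and abs(ce-[253,197]).max()<6)or(n=="side" and abs(ce-[330,263]).max()<6):
            yaw=.19;p0=np.array([.476,-.231,.0993])
            for k in range(4):
                N=R.from_euler('z',yaw).apply([-np.sin(.314),0,np.cos(.314)])
                P=cast(c,px,n=N,p0=p0)
                r=R.from_euler('z',-yaw).apply(P-P.mean(0))
                Q=np.c_[r[:,0]/np.cos(.314),r[:,1]]
                rr=rect(Q);yaw+=np.deg2rad(rr[4]-90)
                w,v=np.linalg.eigh(np.cov(Q.T))
            m=P.mean(0);p0=p0
            print(n,len(px),"yaw",yaw,rr,"pcayaw",yaw-np.arctan(v[0,1]/v[1,1]),"centre",m, "z99 cast of centroid",cast(c,ce,.0993))
```

```text
scene 98 yaw 0.19698131700797716 [-0.4 -0.3 90.2 31.9 89.8] pcayaw 0.19661698618516843 centre [ 0.47188778 -0.23284033  0.09787232] z99 cast of centroid [[ 0.47346914 -0.23320644  0.0993    ]]
side 255 yaw 0.20396263401595457 [ 0.1  0.9 86.3 28.7 90. ] pcayaw 0.198857184681162 centre [ 0.47863437 -0.23218008  0.10006014] z99 cast of centroid [[ 0.47909238 -0.23179256  0.0993    ]]
```

arm_command(moves="-1 -30 -25 0 0 0 7.1; -1 -30 -25 0 0 0 7.1; -1 -30 -25 0 0 0 7.1; -1 -30 -25 0 0 0 7.1; -1 -20 -25 0 0 0 7.1; -1 0 -25 0 0 0 7.1; -1 0 -25 0 0 0 7.1; -1 0 -25 0 0 0 7.1")

```text
t: 0.82
tcp_pos: [0.461, -0.1995, 0.2227]
eef_rot: [0.287, 0.958, -0.0, 0.0]
ft_force: [-0.2, -0.3, 0.0]
grip_width: 0.0378
finger_force: 0.0
```

arm_command(moves="-1 0 -10 0 0 0 7.1; -1 0 -10 0 0 0 7.1; -1 0 -10 0 0 0 7.1; -1 0 0 0 0 0 7.1; -1 0 0 0 0 0 7.1; -1 0 0 0 0 0 7.1; -1 0 0 0 0 0 0; -1 0 0 0 0 0 0")

```text
t: 1.48
tcp_pos: [0.4616, -0.2284, 0.2225]
eef_rot: [-0.076, 0.997, 0.0, -0.0]
ft_force: [0.6, 0.4, -0.6]
grip_width: 0.0004
finger_force: 0.0
```

Run:
```python
from h import *
import pickle
c=calibration("wrist");im=get_image("wrist");cv2.imwrite("pics/w1.png",im[:,:,::-1]);pickle.dump(c,open("w1.pkl","wb"));print(c)
for s,ce,px in blobs(im,(105,90,40),(128,255,255)): print(s,ce,rect(cast(c,px,.0993,fish=True)))
```

```text
{'fx': 309.70691628693146, 'fy': 309.70691628693146, 'cx': 319.09798552465236, 'cy': 197.63505917599858, 'position': array([ 0.38825604, -0.24018125,  0.38501595]), 'orientation': array([-0.08883749, -0.10305871,  0.75192051,  0.64505995])}
[  72   52  102  128 3837] [130.04326297 115.80896534] [ 405.8 -458.8  147.5   80.3   43.6]
[75 98 13  6 45] [ 81.26666667 101.24444444] [ 395.5 -512.    21.     5.7   90.9]
[ 87 117  14   9  64] [ 93.421875 122.265625] [ 418.2 -489.2   21.1    8.9   92.9]
[351 167  11   5  47] [355.80851064 168.93617021] [ 434.4 -198.1    9.5    3.8   99.2]
[ 266  190   94   35 2904] [312.24001377 207.14772727] [ 478.1 -233.6   91.2   32.   101.5]
[ 532  210   67   63 2524] [566.18026941 237.15134707] [479.6 100.2 124.9  78.9  88.8]
[503 306  10  17  88] [507.65909091 313.88636364] [589.   44.3  27.7  11.    9.5]
```

View pics/w1.png

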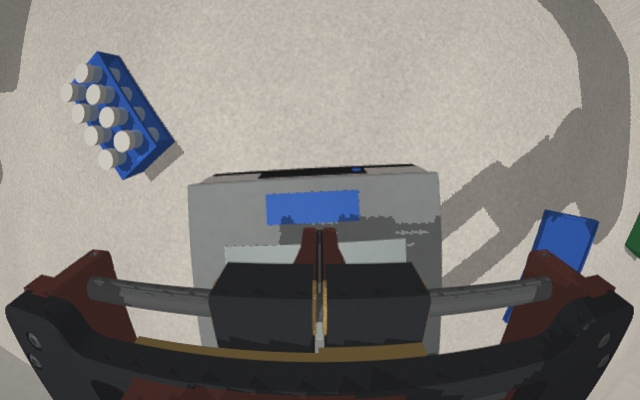

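arm_command(moves="-1 5 -3 -35 0 0 2; -1 5 -3 -35 0 0 0; -1 0 0 -30 0 0 0; -1 0 0 -10 0 0 0; -1 0 0 0 0 0 0; -1 0 0 0 0 0 0")

```text
t: 2.03
tcp_pos: [0.4718, -0.2344, 0.113]
eef_rot: [-0.095, 0.996, 0.0, -0.0]
ft_force: [1.1, -0.3, 0.1]
grip_width: 0.0008
finger_force: 0.0
```

arm_command(moves="-1 0 0 -4 0 0 0; -1 0 0 -4 0 0 0; -1 0 0 -3 0 0 0; -1 0 0 0 0 0 0; -1 0 0 0 0 0 0")

```text
t: 2.45
tcp_pos: [0.4718, -0.2345, 0.102]
eef_rot: [-0.095, 0.995, -0.0, 0.0]
ft_force: [0.3, 0.3, -0.3]
grip_width: 0.0005
finger_force: 0.0
```

arm_command(moves="-1 0 0 -3 0 0 0; -1 0 0 -3 0 0 0; -1 0 0 0 0 0 0; -1 0 0 0 0 0 0")

```text
t: 2.78
tcp_pos: [0.4724, -0.2348, 0.0959]
eef_rot: [-0.095, 0.995, -0.0, 0.001]
ft_force: [1.4, 0.5, 3.4]
grip_width: 0.0003
finger_force: 1.8
```

arm_command(moves="-1 0 0 -2 0 0 0; -1 0 0 -2 0 0 0; -1 0 0 0 0 0 0; -1 0 0 0 0 0 0")

```text
t: 3.12
tcp_pos: [0.472, -0.2348, 0.0917]
eef_rot: [-0.095, 0.995, -0.0, 0.0]
ft_force: [1.2, -0.6, 5.4]
grip_width: 0.0005
finger_force: 1.9
```

arm_command(moves="-1 0 0 -1 0 0 0; -1 0 0 -1 0 0 0; -1 0 0 0 0 0 0; -1 0 0 0 0 0 0")

```text
t: 3.45
tcp_pos: [0.4717, -0.2346, 0.0896]
eef_rot: [-0.095, 0.995, -0.0, -0.0]
ft_force: [1.3, -0.7, 4.7]
grip_width: 0.0005
finger_force: 1.9
```

arm_command(moves="-1 0 0 -1 0 0 0; -1 0 0 -1 0 0 0; -1 0 0 0 0 0 0; -1 0 0 0 0 0 0")

```text
t: 3.78
tcp_pos: [0.472, -0.2346, 0.0883]
eef_rot: [-0.095, 0.995, -0.0, 0.0]
ft_force: [-0.1, 0.8, 11.3]
grip_width: 0.0004
finger_force: 5.1
```

arm_command(moves="-1 -20 -4 15 0 0 0; -1 -35 -7 15 0 0 0; -1 -35 -7 20 0 0 0; -1 0 0 30 0 0 0; -1 0 0 30 0 0 0; -1 0 0 30 0 0 0; 0 0 0 30 0 0 0; 0 0 0 0 0 0 0")

```text
t: 4.45
tcp_pos: [0.3833, -0.254, 0.2623]
eef_rot: [-0.095, 0.995, -0.003, 0.002]
ft_force: [0.1, -0.1, 0.2]
grip_width: 0.0105
finger_force: 0.0
```

arm_command(moves="0.3 0 0 0 0 -6 0; 0.3 0 0 0 0 -6 0; 0.3 0 0 0 0 -6 0; 0.3 0 0 0 0 -6 0; 0.3 0 0 0 0 -6 0; 0.3 0 0 0 0 0 0; 0.3 0 0 0 0 0 0; 0.3 0 0 0 0 0 0")

```text
t: 5.12
tcp_pos: [0.4028, -0.2379, 0.2706]
eef_rot: [-0.08, 0.968, -0.03, 0.236]
ft_force: [1.0, 0.8, -0.7]
grip_width: 0.0566
finger_force: 0.0
```

arm_command(moves="0.3 0 0 0 0 0 0; 0.3 0 0 0 0 0 0; 0.3 0 0 0 0 0 0; 0.3 0 0 0 0 0 0; 0.3 0 0 0 0 0 0; 0.3 0 0 0 0 0 0; 0.3 0 0 0 0 0 0; 0.3 0 0 0 0 0 0")

```text
t: 5.78
tcp_pos: [0.4032, -0.2379, 0.2712]
eef_rot: [-0.078, 0.968, -0.03, 0.237]
ft_force: [-0.1, 0.2, 0.9]
grip_width: 0.0576
finger_force: 0.0
```

Run:
```python
from h import *
import pickle
c=calibration("wrist");im=get_image("wrist");cv2.imwrite("pics/w2.png",im[:,:,::-1]);pickle.dump(c,open("w2.pkl","wb"));print(c['position'])
s=get_image("side");cv2.imwrite("pics/s2.png",s[:,:,::-1])
c3=get_image("scene");cv2.imwrite("pics/sc2.png",c3[:,:,::-1])
for s,ce,px in blobs(im,(8,130,120),(22,255,255)): print(s,ce,rect(cast(c,px,.07,fish=True)))
```

```text
[ 0.26302164 -0.2473208   0.38181041]
[320 180   9  42 307] [324.48859935 200.94788274] [ 560.5 -229.    79.1   11.5    8.1]
```

View pics/w2.png

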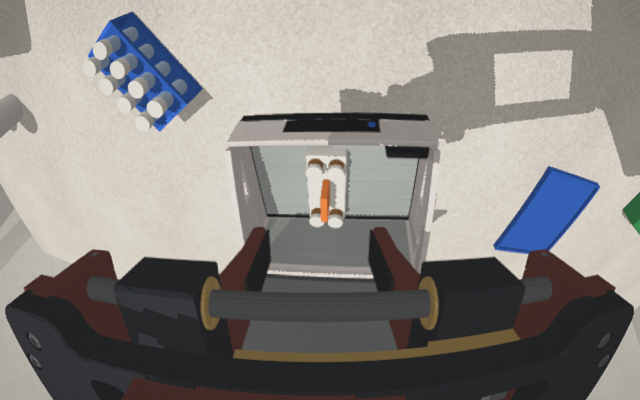

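Run:
```python
from h import *
import pickle
c=pickle.load(open("w2.pkl","rb"));im=cv2.imread("pics/w2.png")[:,:,::-1].copy()
s,ce,px=blobs(im,(8,130,120),(22,255,255))[0]
for r in(180,184,188,192,196,200,204,208,212,216,220,221):
    q=px[px[:,1]==r]
    if len(q): 
        m=q.mean(0);print(r,q[:,0].min(),q[:,0].max(),"z45",cast(c,m,.045,fish=True).round(4)[0,:2],"z88",cast(c,m,.088,fish=True).round(4)[0,:2])
# front wall outer/top edges: check chamber pose with latch block? print tilt
s=status.read_state();print(s['tcp_pos'],R.from_quat(s['eef_rot']).as_matrix().round(3))
def tgt(yaw,th):
    f=np.array([np.cos(yaw),np.sin(yaw),0]);l=np.array([-np.sin(yaw),np.cos(yaw),0])
    z=np.sin(th)*f-np.cos(th)*np.array([0,0,1]);y=l*np.sign(R.from_quat(s['eef_rot']).as_matrix()[:,1]@l)
    return R.from_matrix(np.c_[np.cross(y,z),y,z])
print("rotvec deg",(tgt(.2,np.deg2rad(30))*R.from_quat(s['eef_rot']).inv()).as_rotvec(degrees=True).round(1))
for n in("scene","side"):
    im=cv2.imread(f"pics/{'sc2' if n=='scene' else 's2'}.png")[:,:,::-1].copy();c=calibration(n)
    for s_,ce,px in blobs(im,(8,150,120),(22,255,255),8):
        print(n,s_,ce,cast(c,ce,.08))
a=cv2.imread("pics/w2.png")[100:290,220:450];cv2.imwrite("pics/w2c.png",cv2.resize(a,None,fx=3,fy=3,interpolation=2))
```

```text
180 324 328 z45 [ 0.5419 -0.2312] z88 [ 0.5063 -0.2333]
184 323 328 z45 [ 0.5494 -0.2308] z88 [ 0.5128 -0.2329]
188 322 328 z45 [ 0.557  -0.2304] z88 [ 0.5195 -0.2325]
192 322 328 z45 [ 0.5647 -0.2292] z88 [ 0.5262 -0.2315]
196 321 328 z45 [ 0.5727 -0.2287] z88 [ 0.5331 -0.2311]
200 321 328 z45 [ 0.5807 -0.2275] z88 [ 0.5401 -0.23  ]
204 321 328 z45 [ 0.5889 -0.2262] z88 [ 0.5473 -0.2289]
208 320 328 z45 [ 0.5975 -0.2257] z88 [ 0.5548 -0.2285]
212 320 327 z45 [ 0.6063 -0.2252] z88 [ 0.5625 -0.228 ]
216 321 327 z45 [ 0.615  -0.2231] z88 [ 0.57   -0.2262]
220 321 327 z45 [ 0.6241 -0.2217] z88 [ 0.578 -0.225]
221 323 326 z45 [ 0.6262 -0.2205] z88 [ 0.5798 -0.224 ]
[ 0.40313118 -0.23789924  0.27126095] [[-0.875 -0.137  0.463]
 [-0.166  0.986 -0.021]
 [-0.454 -0.095 -0.886]]
rotvec deg [ 5.9 -1.9  3.7]
side [348 253  10   7  25] [352.28 255.88] [[ 0.56338185 -0.22307529  0.08      ]]
```

View pics/w2c.png

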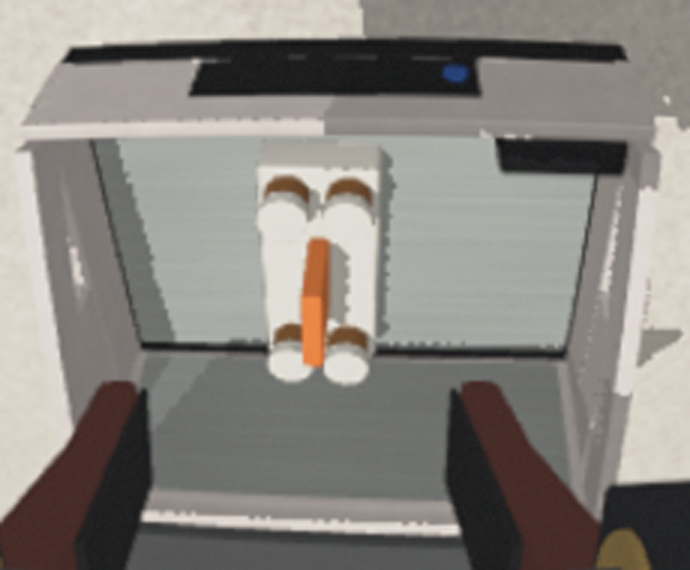

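```bash
cat >> h.py <<'E'
def tgt(yaw,th):
    f=np.array([np.cos(yaw),np.sin(yaw),0]);l=np.array([-np.sin(yaw),np.cos(yaw),0])
    z=np.sin(th)*f-np.cos(th)*np.array([0,0,1])
    return R.from_matrix(np.c_[np.cross(l,z),l,z])
def drot(yaw,thdeg):
    s=status.read_state();return (tgt(yaw,np.deg2rad(thdeg))*R.from_quat(s['eef_rot']).inv()).as_rotvec(degrees=True).round(1)
E
python3 -c "
from h import *
print(drot(.17,35))"
```

```text
[ 6.6 -6.9  2.2]
```

arm_command(moves="0.1 30 0 -20 3.3 -3.4 1.1; 0.1 30 0 -20 3.3 -3.5 1.1; 0.1 30 0 -30 0 0 0; 0.1 10 0 -25 0 0 0; 0.1 0 0 0 0 0 0; 0.1 0 0 0 0 0 0")

```text
t: 6.43
tcp_pos: [0.526, -0.2203, 0.1994]
eef_rot: [-0.065, 0.961, 0.021, 0.269]
ft_force: [0.2, 0.2, 0.0]
grip_width: 0.0483
finger_force: 0.0
```

Run:
```python
from h import *
s=status.read_state();print(s['tcp_pos'],s['q'].round(2),drot(.17,35))
c=calibration("wrist");im=get_image("wrist");cv2.imwrite("pics/w3.png",im[:,:,::-1])
s,ce,px=blobs(im,(8,130,120),(22,255,255))[0];print(s,ce)
for r in range(s[1],s[1]+s[3],4):
    q=px[px[:,1]==r]
    m=q.mean(0);print(r,q[:,0].min(),q[:,0].max(),"z45",cast(c,m,.045,fish=True).round(4)[0,:2],"z88",cast(c,m,.088,fish=True).round(4)[0,:2],im[r,int(m[0])])
```

```text
[ 0.52597932 -0.2202562   0.19942819] [-0.81  0.19  1.99  0.68  0.75 -2.98] [ 0.2 -3.7  1.9]
[288 118  25  62 737] [304.72727273 149.48710991]
118 302 309 z45 [ 0.5406 -0.2313] z88 [ 0.5134 -0.233 ] [171 105  65]
122 301 310 z45 [ 0.5452 -0.2308] z88 [ 0.5173 -0.2326] [172  97  52]
126 300 310 z45 [ 0.5499 -0.2307] z88 [ 0.5212 -0.2325] [174  97  52]
130 300 310 z45 [ 0.5547 -0.2302] z88 [ 0.5252 -0.2321] [174  97  52]
134 300 310 z45 [ 0.5596 -0.2297] z88 [ 0.5293 -0.2317] [174  97  52]
138 299 310 z45 [ 0.5646 -0.2296] z88 [ 0.5334 -0.2316] [173  97  52]
142 299 311 z45 [ 0.5696 -0.2286] z88 [ 0.5376 -0.2308] [181 102  56]
146 299 311 z45 [ 0.5747 -0.228 ] z88 [ 0.5418 -0.2303] [170  96  51]
150 300 311 z45 [ 0.5799 -0.2269] z88 [ 0.5462 -0.2294] [171  96  51]
154 300 311 z45 [ 0.5853 -0.2264] z88 [ 0.5506 -0.2289] [171  96  52]
158 301 311 z45 [ 0.5906 -0.2252] z88 [ 0.5551 -0.228 ] [170  96  51]
162 301 311 z45 [ 0.5962 -0.2246] z88 [ 0.5597 -0.2275] [240 142  75]
166 290 311 z45 [ 0.6026 -0.2293] z88 [ 0.565  -0.2313] [225 127  67]
170 288 311 z45 [ 0.608 -0.225] z88 [ 0.5695 -0.2278] [240 145  75]
174 302 311 z45 [ 0.6137 -0.2222] z88 [ 0.5742 -0.2254] [239 144  75]
178 303 310 z45 [ 0.6198 -0.2215] z88 [ 0.5793 -0.2249] [239 142  74]
```

View pics/w3.png

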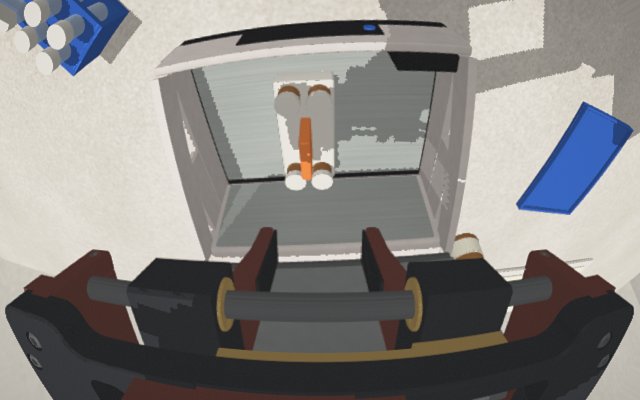

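arm_command(moves="0.1 -20 -3 20 0 0 0; 0.1 -25 -3 20 3.6 0.5 -6; 0.1 -25 -3 20 3.6 0.5 -6; 0.1 -25 -3 0 3.6 0.5 -6; 0.1 0 0 0 3.6 0.5 -6; 0.1 0 0 0 3.6 0.5 -6; 0.1 0 0 0 3.6 0.5 -6; 0.1 0 0 0 3.6 0.5 -6")

```text
t: 7.15
tcp_pos: [0.4304, -0.2343, 0.2626]
eef_rot: [0.344, 0.899, 0.128, 0.239]
ft_force: [-0.6, -0.8, -0.2]
grip_width: 0.0483
finger_force: 0.0
```

arm_command(moves="0.1 0 0 0 3.6 0.5 -6; 0.1 0 0 0 3.6 0.5 -6; 0.1 0 0 0 3.6 0.5 -6; 0.1 0 0 0 3.6 0.5 -6; 0.1 0 0 0 3.6 0.5 -6; 0.1 0 0 0 3.6 0.5 -6; 0.1 0 0 0 3.6 0.5 -6; 0.1 0 0 0 3.6 0.5 -6")

```text
t: 7.82
tcp_pos: [0.4306, -0.234, 0.2624]
eef_rot: [0.727, 0.632, 0.224, 0.15]
ft_force: [-0.0, 0.3, 0.4]
grip_width: 0.0483
finger_force: 0.0
```

arm_command(moves="0.1 0 0 0 3.6 0.5 -6; 0.1 0 0 0 3.6 0.5 -6; 0.1 0 0 0 3.6 0.5 -6; 0.1 0 0 0 3.6 0.5 -6; 0.1 0 0 0 3.6 0.5 -6; 0.1 0 0 0 3.6 0.5 -6; 0.1 0 0 0 3.6 0.5 -6; 0.1 0 0 0 3.6 0.5 -6")

```text
t: 8.48
tcp_pos: [0.4306, -0.234, 0.2624]
eef_rot: [0.939, 0.216, 0.267, 0.026]
ft_force: [0.7, 0.2, 0.5]
grip_width: 0.0481
finger_force: 0.0
```

```bash
cat >> h.py <<'E'
def drotf(yaw,thdeg):
    s=status.read_state();return (tgt(yaw,np.deg2rad(thdeg))*R.from_euler('z',np.pi)*R.from_quat(s['eef_rot']).inv()).as_rotvec(degrees=True).round(1)
E
python3 -c "
from h import *
s=status.read_state();print(s['t'],s['tcp_pos'],s['q'].round(2),drotf(.14,35),drotf(.14,38))"
```

```text
8.4833 [ 0.43057843 -0.23397893  0.26243678] [-1.03  0.    2.02  0.61  0.98 -0.22] [ 10.5  -2.5 -14.9] [ 11.4  -5.4 -14.6]
```

arm_command(moves="0.1 15 0 -15 3.7 -1.3 -4.9; 0.1 15 0 -20 3.7 -1.3 -4.9; 0.1 15 0 -25 3.6 -1.3 -5; 0.1 15 -1 -25 0 0 0; 0.1 10 -1 -24 0 0 0; 0.1 0 0 0 0 0 0; 0.1 0 0 0 0 0 0")

```text
t: 9.07
tcp_pos: [0.5009, -0.2353, 0.1522]
eef_rot: [0.947, 0.069, 0.312, -0.024]
ft_force: [0.5, 1.3, 0.5]
grip_width: 0.048
finger_force: 0.0
```

Run:
```python
from h import *
s=status.read_state();print(s['t'],s['tcp_pos'],s['q'].round(2),drotf(.14,36),R.from_quat(s['eef_rot']).as_matrix()[:,2].round(3))
im=get_image("wrist");cv2.imwrite("pics/w4.png",im[:,:,::-1])
im=get_image("side");cv2.imwrite("pics/s4.png",cv2.resize(im[150:350,220:480,::-1],None,fx=3,fy=3,interpolation=2))
im=get_image("scene");cv2.imwrite("pics/sc4.png",cv2.resize(im[80:290,180:400,::-1],None,fx=2.8,fy=2.8,interpolation=2))
```

```text
9.0667 [ 0.50085306 -0.23531986  0.15224006] [-0.95  0.28  2.12  0.99  0.68 -0.3 ] [-0.2  0.5 -0.3] [ 0.588  0.088 -0.804]
```

View pics/s4.png

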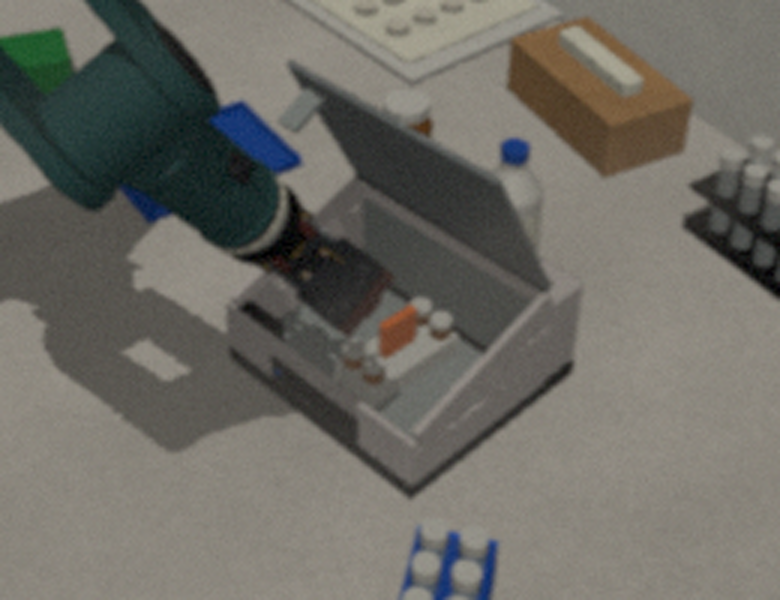

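arm_command(moves="0.1 17 2 -24 0 0 0; 0.1 17 2 -24 0 0 0; 0.1 16 2 -22 0 0 0; 0.1 12 2 -16 0 0 0; 0.1 8 1 -10 0 0 0; 0.1 0 0 0 0 0 0; 0.1 0 0 0 0 0 0")

```text
t: 9.8
tcp_pos: [0.5718, -0.2268, 0.057]
eef_rot: [0.947, 0.069, 0.313, -0.023]
ft_force: [-0.2, -0.3, -0.5]
grip_width: 0.0486
finger_force: 0.0
```

Run:
```python
from h import *
s=status.read_state();print(s['t'],s['tcp_pos'],s['ft_force'],s['q'].round(2),R.from_quat(s['eef_rot']).as_matrix()[:,2].round(3))
im=get_image("wrist");cv2.imwrite("pics/w5.png",im[:,:,::-1])
```

```text
9.8 [ 0.57178313 -0.2268358   0.05699463] [-0.2073854  -0.25477807 -0.52554038] [-0.8   0.53  2.09  1.36  0.52 -0.6 ] [ 0.59   0.086 -0.803]
```

View pics/w5.png

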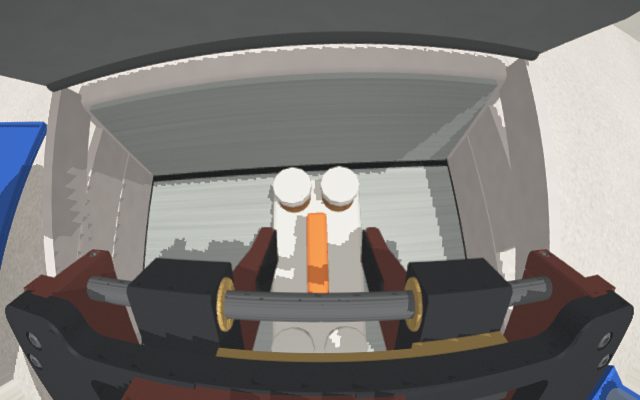

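arm_command(moves="-1 0 0 0 0 0 0; -1 0 0 0 0 0 0; -1 0 0 0 0 0 0; -1 0 0 0 0 0 0; -1 0 0 0 0 0 0; -1 0 0 0 0 0 0")

```text
t: 10.35
tcp_pos: [0.5713, -0.2266, 0.0558]
eef_rot: [0.947, 0.069, 0.312, -0.023]
ft_force: [-1.4, 1.9, 1.2]
grip_width: 0.0113
finger_force: 1.2
```

arm_command(moves="-1 0 0 3 0 0 0; -1 0 0 6 0 0 0; -1 0 0 8 0 0 0; -1 0 0 8 0 0 0; -1 0 0 0 0 0 0")

```text
t: 10.77
tcp_pos: [0.5716, -0.2267, 0.0817]
eef_rot: [0.947, 0.069, 0.313, -0.023]
ft_force: [-0.3, -0.1, -1.2]
grip_width: 0.01
finger_force: 30.0
```

arm_command(moves="-1 -5 -1 14 0 0 0; -1 -5 -1 16 0 0 0; -1 -7 -1 16 0 0 0; -1 -8 -1 16 0 0 0; -1 -12 -2 18 0 0 0; -1 -14 -2 18 0 0 0; -1 -14 -2 18 0 0 0; -1 0 0 0 0 0 0")

```text
t: 11.43
tcp_pos: [0.5056, -0.2373, 0.1989]
eef_rot: [0.947, 0.069, 0.313, -0.021]
ft_force: [0.1, 0.1, -1.4]
grip_width: 0.0098
finger_force: 30.0
```

Run:
```python
from h import *
s=status.read_state();print(s['t'],s['tcp_pos'],s['ft_force'],s['q'].round(2))
im=get_image("side")[100:350,180:480,::-1];im2=get_image("scene")[80:290,180:420,::-1]
a=cv2.resize(im,(400,333),interpolation=2);b=cv2.resize(im2,(380,333),interpolation=2)
cv2.imwrite("pics/s6.png",np.hstack([a,b]))
```

```text
11.4333 [ 0.50563349 -0.23729455  0.19885091] [ 0.10867971  0.0692907  -1.39718423] [-0.94  0.19  2.06  0.87  0.76 -0.13]
```

View pics/s6.png

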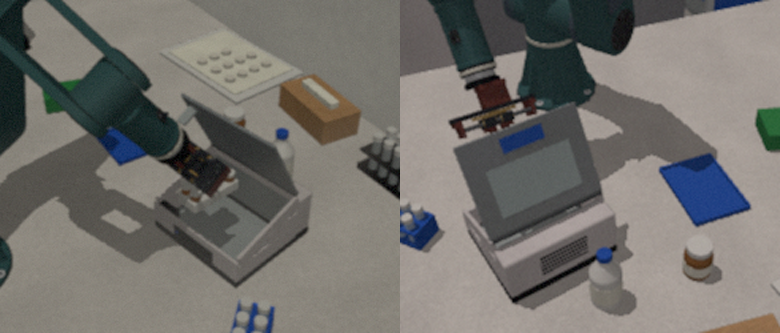

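arm_command(moves="-1 -14 0 4 0 0 0; -1 -14 6 4 0 0 0; -1 -10 14 2 0 0 0; -1 -4 22 0 0 0 0; -1 0 28 0 0 0 0; -1 0 30 0 0 0 0; -1 0 30 0 0 0 0; -1 0 30 0 0 0 0")

```text
t: 12.2
tcp_pos: [0.4639, -0.0748, 0.2052]
eef_rot: [0.948, 0.069, 0.311, -0.024]
ft_force: [0.1, 0.6, -2.5]
grip_width: 0.0099
finger_force: 30.0
```

arm_command(moves="-1 0 30 0 0 0 0; -1 0 30 0 0 0 0; -1 5 30 0 0 0 0; -1 8 30 0 0 0 0; -1 12 30 0 0 0 0; -1 14 28 0 0 0 0; -1 14 25 0 0 0 0; -1 0 0 0 0 0 0")

```text
t: 12.87
tcp_pos: [0.5063, 0.1044, 0.2043]
eef_rot: [0.948, 0.07, 0.309, -0.023]
ft_force: [0.1, 0.1, -1.1]
grip_width: 0.0099
finger_force: 30.0
```

Run:
```python
from h import *
s=status.read_state();print(s['t'],s['tcp_pos'],s['ft_force'],s['q'].round(2),drotf(.14,36))
```

```text
12.8667 [0.50629835 0.10443337 0.20428902] [ 0.09624194  0.10393212 -1.05986595] [0.01 0.04 2.23 0.33 0.26 1.14] [-0.1  0.  -0.4]
```

arm_command(moves="-1 14 10 -4 0 0 0; -1 14 15 -6 0 0 0; -1 14 18 -10 0 0 0; -1 14 18 -15 0 0 0; -1 12 18 -15 0 0 0; -1 0 18 -15 0 0 0; -1 0 6 -15 0 0 0; -1 0 0 0 0 0 0")

```text
t: 13.53
tcp_pos: [0.5744, 0.207, 0.1421]
eef_rot: [0.954, 0.069, 0.292, -0.015]
ft_force: [-0.8, -0.8, -1.3]
grip_width: 0.0097
finger_force: 30.0
```

Run:
```python
from h import *
s=status.read_state();print(s['t'],s['tcp_pos'],s['ft_force'],s['q'].round(2),drotf(.14,36))
# tray re-measure (from pictures, whole outline at rim), and orange grip now
for n in("side","scene"):
    im=get_image(n);c=calibration(n)
    for s_,ce,px in blobs(im,(8,150,100),(22,255,255),8):
        if s_[4]<400: print(n,s_[:5],ce.round(),cast(c,ce,status.read_state()['tcp_pos'][2]+.02).round(3))
```

```text
13.5333 [0.57443879 0.20703936 0.14205686] [-0.76059429 -0.83664101 -1.27711611] [ 0.29  0.3   2.08 -0.5   0.2   2.18] [ 0.9 -1.9 -0. ]
scene [374 165   5  12  36] [376. 170.] [[0.576 0.206 0.164]]
```

```bash
python3 -c "
from h import *
print(drotf(-.21,36),drotf(-.1,36))"
```

```text
[  0.6  -1.9 -20. ] [  0.7  -1.9 -13.7]
```

arm_command(moves="-1 0 0 0 0 0 -4; -1 0 -1 0 0 0 -4; -1 0 -1 0 0.2 -0.6 -4; -1 0 -1 -5 0.2 -0.6 -4; -1 0 -1 -10 0.2 -0.7 -4; -1 0 0 -10 0 0 0; -1 0 0 0 0 0 0; -1 0 0 0 0 0 0")

```text
t: 14.3
tcp_pos: [0.5801, 0.1981, 0.1303]
eef_rot: [0.952, -0.076, 0.296, 0.022]
ft_force: [0.1, -0.6, -1.9]
grip_width: 0.0097
finger_force: 30.0
```

Run:
```python
from h import *
s=status.read_state();print(s['t'],s['tcp_pos'],s['ft_force'],s['q'].round(2),drotf(-.21,36))
```

```text
14.3 [0.5801324  0.1981194  0.13032649] [ 0.12326738 -0.58790864 -1.89018293] [ 0.4   0.36  2.03 -0.96  0.38  2.98] [-0.4 -1.5 -3. ]
```

arm_command(moves="-1 -5 5 20 0 0 2; -1 -3 5 20 0 0 3; -1 0 3 20 0 0 4; -1 0 0 10 0 0 4; -1 0 0 0 0 0 4; -1 0 0 0 0 0 4; -1 0 0 0 0 0 4; -1 0 0 0 0 0 0")

```text
t: 14.97
tcp_pos: [0.5709, 0.2096, 0.1931]
eef_rot: [0.951, 0.094, 0.292, -0.03]
ft_force: [0.4, -1.5, -2.1]
grip_width: 0.0097
finger_force: 30.0
```

Run:
```python
from h import *
s=status.read_state();print(s['t'],s['tcp_pos'],s['ft_force'],s['q'].round(2),drotf(.6,36))
```

```text
14.9667 [0.57086733 0.20960263 0.19313564] [ 0.43263499 -1.53519401 -2.12290163] [ 0.26  0.2   2.04 -0.11  0.31  1.73] [ 0.6 -1.7 23.1]
```

Good; continue the yaw and tilt.

arm_command(moves="-1 0 0 0 0 0 4; -1 0 0 0 0 0 4; -1 0 0 0 0 0 4; -1 0 0 0 0 0 4; -1 0 0 0 0 0 4; -1 0 0 0 0.3 -0.8 3; -1 0 0 0 0.3 -0.9 0; -1 0 0 0 0 0 0")

```text
t: 15.63
tcp_pos: [0.5688, 0.2091, 0.1905]
eef_rot: [0.923, 0.236, 0.295, -0.075]
ft_force: [-0.8, -0.6, -2.5]
grip_width: 0.0101
finger_force: 30.0
```

Run:
```python
from h import *
s=status.read_state();print(s['t'],s['tcp_pos'],s['ft_force'],s['q'].round(2),drotf(.6,36))
```

```text
15.6333 [0.56882613 0.20913346 0.19046279] [-0.77695187 -0.57554998 -2.45085468] [0.09 0.2  2.07 0.68 0.37 0.58] [ 0.4 -0.4  5.7]
```

arm_command(moves="-1 1 1 -10 0.2 -0.2 3; -1 2 1 -18 0.2 -0.2 2.7; -1 0 0 -22 0 0 0; -1 0 0 -22 0 0 0; -1 0 0 -22 0 0 0; -1 0 0 -18 0 0 0; -1 0 0 -10 0 0 0; -1 0 0 0 0 0 0")

```text
t: 16.3
tcp_pos: [0.5707, 0.2123, 0.0707]
eef_rot: [0.91, 0.28, 0.293, -0.092]
ft_force: [0.1, -0.6, -1.8]
grip_width: 0.0095
finger_force: 30.0
```

Run:
```python
from h import *
s=status.read_state();print(s['t'],s['tcp_pos'],s['ft_force'],s['q'].round(2),drotf(.6,36),drotf(.6,36.3))
c=calibration("wrist");im=get_image("wrist");cv2.imwrite("pics/w7.png",im[:,:,::-1])
for n in("wrist","scene","side"):
    im=get_image(n);c=calibration(n)
    for s_,ce,px in blobs(im,(105,110,40),(128,255,255),300):
        P=cast(c,px,.012,fish=n=="wrist")
        if np.linalg.norm(P.mean(0)[:2]-[.563,.205])<.12: print(n,s_,(P.min(0)*1000).round(),(P.max(0)*1000).round(),rect(P))
```

```text
16.3 [0.57073097 0.21233616 0.07073495] [ 0.14019669 -0.5775357  -1.81193516] [ 0.04  0.47  2.16  1.67  0.32 -0.57] [ 0.  -0.3  0.2] [ 0.2 -0.5  0.2]
wrist [  190   127   269   161 12460] [494. 134.  12.] [670. 285.  12.] [5.822e+02 2.093e+02 1.752e+02 1.504e+02 2.000e-01]
wrist [167 313  35  32 591] [459. 249.  12.] [477. 284.  12.] [467.8 266.4  35.5  18.1  90.1]
scene [344 183  57  39 948] [456. 132.  12.] [672. 285.  12.] [564.1 208.4 216.4 152.5   0. ]
side [ 252  184   68   40 1093] [456. 127.  12.] [667. 285.  12.] [561.7 205.9 211.  157.9 179.9]
```

arm_command(moves="-1 1 1 -8 0.5 -0.8 0; -1 1 1 -8 0 0 0; -1 0 0 -6 0 0 0; -1 0 0 -4 0 0 0; -1 0 0 0 0 0 0; -1 0 0 0 0 0 0")

```text
t: 17.0
tcp_pos: [0.5748, 0.2146, 0.0482]
eef_rot: [0.906, 0.28, 0.304, -0.093]
ft_force: [-0.6, 0.0, -2.4]
grip_width: 0.0101
finger_force: 30.0
```

arm_command(moves="-1 0 0 -1 0 0 0; -1 0 0 -1 0 0 0; -1 0 0 0 0 0 0; -1 0 0 0 0 0 0")

```text
t: 17.33
tcp_pos: [0.5744, 0.2145, 0.0456]
eef_rot: [0.906, 0.28, 0.303, -0.093]
ft_force: [-0.1, -0.1, -2.3]
grip_width: 0.01
finger_force: 30.0
```

Run:
```python
from h import *
s=status.read_state();print(s['t'],s['tcp_pos'],s['ft_force'],s['q'].round(2),drotf(.6,36.6))
```

```text
17.3333 [0.57442805 0.21448459 0.04564528] [-0.11920296 -0.08475716 -2.25751531] [ 0.04  0.54  2.18  1.98  0.35 -0.9 ] [-0.2  0.4  0.1]
```

arm_command(moves="-1 0 0 -1 0 0 0; -1 0 0 -1 0 0 0; -1 0 0 -0.5 0 0 0; -1 0 0 0 0 0 0; -1 0 0 0 0 0 0")

```text
t: 17.75
tcp_pos: [0.5742, 0.2144, 0.0427]
eef_rot: [0.906, 0.28, 0.303, -0.093]
ft_force: [-0.1, -0.2, -1.9]
grip_width: 0.0098
finger_force: 30.0
```

arm_command(moves="-1 0 0 -1 0 0 0; -1 0 0 -0.5 0 0 0; -1 0 0 0 0 0 0; -1 0 0 0 0 0 0")

```text
t: 18.08
tcp_pos: [0.5744, 0.2144, 0.0414]
eef_rot: [0.906, 0.28, 0.303, -0.093]
ft_force: [-0.6, -1.0, -0.2]
grip_width: 0.0099
finger_force: 30.0
```

arm_command(moves="-1 0 0 -0.6 0 0 0; -1 0 0 0 0 0 0; -0.6 0 0 0 0 0 0; -0.6 0 0 0 0 0 0; 0.1 0 0 0 0 0 0; 0.1 0 0 0 0 0 0; 0.1 0 0 0 0 0 0; 0.1 0 0 0 0 0 0")

```text
t: 18.75
tcp_pos: [0.5743, 0.2145, 0.0407]
eef_rot: [0.906, 0.28, 0.303, -0.093]
ft_force: [-0.5, -0.2, -0.6]
grip_width: 0.0409
finger_force: 0.0
```

arm_command(moves="0.1 -7 -5 13 0 0 0; 0.1 -14 -10 26 0 0 0; 0.1 -14 -10 26 0 0 0; 0.1 -14 -10 28 0 0 0; 0.1 0 0 0 0 0 0")

```text
t: 19.17
tcp_pos: [0.5282, 0.182, 0.1298]
eef_rot: [0.905, 0.281, 0.305, -0.093]
ft_force: [0.5, 0.8, 0.5]
grip_width: 0.0482
finger_force: 0.0
```

Run:
```python
from h import *
s=status.read_state();print(s['t'],s['tcp_pos'],s['ft_force'],s['q'].round(2),drotf(.2,0))
c=calibration("wrist");im=get_image("wrist");cv2.imwrite("pics/w8.png",im[:,:,::-1])
for lo,hi,z,mn in(((8,130,110),(22,255,255),.073,60),((105,110,40),(128,255,255),.012,300)):
    for s_,ce,px in blobs(im,lo,hi,mn):
        P=cast(c,px,z,fish=True);print(s_,ce.round(),rect(P))
```

```text
19.1667 [0.52819127 0.18198807 0.12979242] [0.48839328 0.7965954  0.48910736] [-0.05  0.29  2.23  1.38  0.38 -0.34] [-14.4  34.5 -22.3]
[503 127  33  20 221] [519. 139.] [745.5  74.3  43.4  17.3 112.8]
[313 181  11  63 676] [318. 211.] [560.9 204.7  51.9   8.2  34.9]
[  201   120   227   173 12676] [324. 205.] [5.688e+02 2.092e+02 1.992e+02 1.497e+02 2.000e-01]
[ 261  321   84   32 1601] [307. 334.] [468.9 159.1  76.8  28.6 124.4]
```

arm_command(moves="0.1 -5 -4 30 0 0 0; -1 0 0 35 -2.1 4.9 -3.2; -1 0 0 35 -2.1 4.9 -3.2; -1 5 0 35 -2.1 4.9 -3.2; -1 8 0 35 -2.1 4.9 -3.2; -1 10 -10 35 -2.1 5 -3.2; -1 10 -20 35 -2 5 -3.2; -1 10 -30 30 -2 5 -3.2")

```text
t: 19.88
tcp_pos: [0.5522, 0.1589, 0.2752]
eef_rot: [0.965, 0.2, 0.145, -0.086]
ft_force: [1.2, 1.7, -0.3]
grip_width: 0.0052
finger_force: 0.0
```

Run:
```python
from h import *
s=status.read_state();print(s['t'],s['tcp_pos'],s['ft_force'],s['q'].round(2),drotf(.2,0))
```

```text
19.8833 [0.55219124 0.15887164 0.27521762] [ 1.19222994  1.68814207 -0.32015891] [0.01 0.13 1.75 0.26 1.02 1.06] [-11.5  15.7 -11.9]
```

arm_command(moves="-1 0 0 20 -3 4 -3; -1 0 0 20 -3 4 -3; -1 0 -10 20 -3 4 -3; -1 5 -20 20 -2.5 3.7 -2.9; -1 10 -30 30 0 0 0; -1 10 -30 30 0 0 0; -1 10 -30 20 0 0 0; -1 0 0 0 0 0 0")

```text
t: 20.55
tcp_pos: [0.5928, 0.0373, 0.4357]
eef_rot: [0.995, 0.101, 0.006, 0.0]
ft_force: [0.3, 0.8, 0.2]
grip_width: 0.0003
finger_force: 0.0
```

Run:
```python
from h import *
s=status.read_state();print(s['t'],s['tcp_pos'],s['ft_force'],s['q'].round(2),drotf(.2,0))
```

```text
20.55 [0.59279279 0.03726859 0.43565281] [0.31529168 0.81539638 0.18877627] [-0.05  0.23  1.19  0.    1.71  1.31] [-0.   0.7 -0.2]
```

arm_command(moves="-1 4 -30 0 0 0.7 0; -1 4 -35 0 0 0 0; -1 4 -35 0 0 0 0; -1 4 -35 0 0 0 0; -1 4 -35 0 0 0 0; -1 5 -35 0 0 0 0; -1 0 -35 0 0 0 0; -1 0 0 0 0 0 0")

```text
t: 21.22
tcp_pos: [0.6145, -0.2045, 0.4294]
eef_rot: [0.995, 0.1, -0.004, -0.001]
ft_force: [0.4, 0.6, -0.0]
grip_width: 0.0005
finger_force: 0.0
```

Run:
```python
from h import *
s=status.read_state();print(s['t'],s['tcp_pos'],s['ft_force'],s['q'].round(2),drotf(.2,0))
# blue pad seen from the scene camera: expect open-lid pad centre
O=np.array([.5535,-.2175,0])
p=O+R.from_euler('z',.2).apply([.085-.17*np.cos(1.086)+.004*np.sin(1.086),0,.148+.17*np.sin(1.086)+.004*np.cos(1.086)])
c=calibration("scene");d=R.from_quat(c['orientation']).inv().apply(p-c['position']);print("expected px",c['cx']+c['fx']*d[0]/-d[2],c['cy']-c['fy']*d[1]/-d[2],p)
im=cv2.imread("pics/sc2.png")[:,:,::-1].copy()
for s_,ce,px in blobs(im,(105,110,40),(128,255,255),80):
    if 200<ce[0]<340: print(s_,ce,cast(c,ce,p[2]))
```

```text
21.2167 [ 0.61451854 -0.20449481  0.42944893] [ 0.38061592  0.59923861 -0.04382555] [-0.43  0.33  1.06 -0.    1.76  0.94] [-0.1 -0.5 -0.1]
expected px 256.82254046744697 167.44607843412294 [ 0.56262863 -0.21564954  0.30027499]
[243 158  28  19 269] [256.5204461  166.91078067] [[ 0.55974574 -0.21585291  0.30027499]]
[304 236  10  10  84] [308.60714286 240.53571429] [[ 0.89436969 -0.16832388  0.30027499]]
```

arm_command(moves="-1 0 0 -30 0 0 0; -1 0 0 -35 0 0 0; -1 0 0 -35 0 0 0; -1 0 0 -29 0 0 0; -1 -15 -3 0 0 0 0; -1 -15 -3 0 0 0 0; -1 -8 -2 0 0 0 0; -1 0 0 0 0 0 0")

```text
t: 21.88
tcp_pos: [0.5748, -0.207, 0.3028]
eef_rot: [0.995, 0.101, -0.004, -0.001]
ft_force: [-0.3, 0.0, 0.5]
grip_width: 0.0003
finger_force: 0.0
```

arm_command(moves="-1 -8 -1.6 -4 0 0 0; -1 -8 -1.6 -5 0 0 0; -1 -8 -1.6 -6 0 0 0; -1 -8 -1.6 -6 0 0 0; -1 -8 -1.6 -6 0 0 0; -1 0 0 0 0 0 0")

```text
t: 22.38
tcp_pos: [0.5333, -0.2168, 0.2756]
eef_rot: [0.995, 0.1, -0.004, 0.001]
ft_force: [2.0, 1.9, 1.0]
grip_width: 0.0004
finger_force: 1.1
```

```bash
cat > st.py <<'E'
from h import *
s=status.read_state();p=R.from_euler('z',-.2).apply(s['tcp_pos']-[.5535,-.2175,0])*1000
print(s['t'],s['tcp_pos'].round(4),"chamber",p.round(1),s['ft_force'].round(1),s['q'].round(2))
im=get_image("scene");c=calibration("scene")
for s_,ce,px in blobs(im,(105,90,40),(128,255,255),20):
    if 225<ce[0]<285 and 140<ce[1]<215: print(s_,ce)
E
python3 st.py
```

```text
22.3833 [ 0.5333 -0.2168  0.2756] chamber [-19.7   4.7 275.6] [2.  1.9 1. ] [-0.5   0.28  1.49 -0.01  1.38  0.87]
[238 158  29  19 210] [251.51428571 167.45714286]
```

arm_command(moves="-1 -5.2 -1.5 -6.3 0 0 0; -1 -5.2 -1.5 -6.5 0 0 0; -1 -5.2 -1.5 -6.7 0 0 0; -1 -5.2 -1.5 -6.7 0 0 0; -1 -5.2 -1.5 -6.9 0 0 0; -1 -5.2 -1.5 -7 0 0 0; -1 -3.5 -1 -7.5 0 0 0; -1 -3.3 -0.6 -7.8 0 0 0")

```text
t: 23.1
tcp_pos: [0.4965, -0.2274, 0.2209]
eef_rot: [0.995, 0.1, -0.004, 0.001]
ft_force: [-1.2, 0.6, 3.7]
grip_width: 0.0002
finger_force: 1.9
```

arm_command(moves="-1 -3 -0.6 -7.9 0 0 0; -1 -3 -0.6 -8 0 0 0; -1 -3 -0.6 -8 0 0 0; -1 -2.5 -0.6 -8 0 0 0; -1 -1.5 -0.3 -8.5 0 0 0; -1 -1 -0.2 -8.5 0 0 0; -1 0 0 0 0 0 0")

```text
t: 23.68
tcp_pos: [0.4825, -0.2302, 0.1709]
eef_rot: [0.995, 0.1, -0.004, 0.0]
ft_force: [-1.3, -0.6, 2.9]
grip_width: 0.0004
finger_force: 1.4
```

```bash
python3 st.py
```

```text
23.6833 [ 0.4825 -0.2302  0.1709] chamber [-72.1   1.7 170.9] [-1.3 -0.6  2.9] [-0.57  0.32  1.71 -0.01  1.12  0.8 ]
[254 175  10   8  50] [258.06 178.28]
[237 180  13   9  78] [243.06410256 184.11538462]
```

arm_command(moves="-1 -2 -0.6 -8 0 0 0; -1 -2 -0.6 -8.5 0 0 0; -1 -1 -0.4 -8.5 0 0 0; -1 -1 -0.4 -8.5 0 0 0; -1 -1 -0.4 -8.5 0 0 0; -1 -1 -0.4 -8 0 0 0; -1 -1 0 -8 0 0 0; -1 0 0 0 0 0 0")

```text
t: 24.4
tcp_pos: [0.4738, -0.2331, 0.1133]
eef_rot: [0.995, 0.1, -0.004, 0.001]
ft_force: [1.4, -0.7, 3.6]
grip_width: 0.0008
finger_force: 1.8
```

arm_command(moves="-1 0 0 -4 0 0 0; -1 0 0 -4 0 0 0; -1 0 0 -3 0 0 0; -1 0 0 -2 0 0 0; -1 0 0 0 0 0 0; -1 0 0 0 0 0 0")

```text
t: 24.9
tcp_pos: [0.4745, -0.2331, 0.1018]
eef_rot: [0.995, 0.1, -0.003, 0.001]
ft_force: [0.9, -0.5, 4.2]
grip_width: 0.0006
finger_force: 1.9
```

```bash
python3 st.py
```

```text
24.9 [ 0.4745 -0.2331  0.1018] chamber [-80.5   0.4 101.8] [ 0.9 -0.5  4.2] [-0.58  0.4   1.79 -0.01  0.95  0.79]
[242 192  25  12  83] [253.13253012 197.21686747]
```

Near the latched angle; press on to the stop (about z 0.089).

arm_command(moves="-1 0 0 -4 0 0 0; -1 0 0 -3 0 0 0; -1 0 0 -2 0 0 0; -1 0 0 -1 0 0 0; -1 0 0 -1 0 0 0; -1 0 0 0 0 0 0; -1 0 0 0 0 0 0")

```text
t: 25.53
tcp_pos: [0.4744, -0.233, 0.0908]
eef_rot: [0.995, 0.1, -0.003, 0.001]
ft_force: [0.6, -0.7, 3.9]
grip_width: 0.0006
finger_force: 1.9
```

arm_command(moves="-1 0 0 -1 0 0 0; -1 0 0 -1 0 0 0; -1 0 0 0 0 0 0; -1 0 0 0 0 0 0")

```text
t: 25.87
tcp_pos: [0.4747, -0.233, 0.0895]
eef_rot: [0.995, 0.1, -0.003, 0.001]
ft_force: [-0.1, 1.5, 11.3]
grip_width: 0.0003
finger_force: 5.2
```

arm_command(moves="-1 0 0 5 0 0 0; -1 0 0 8 0 0 0; -1 0 0 10 0 0 0; -1 -10 0 20 0 0 0; -1 -15 0 30 0 0 0; -1 -15 0 30 0 0 0; -1 0 0 30 0 0 0; -1 0 0 0 0 0 0")

```text
t: 26.53
tcp_pos: [0.4365, -0.2347, 0.2277]
eef_rot: [0.995, 0.1, 0.0, 0.004]
ft_force: [1.5, -0.8, -0.1]
grip_width: 0.0007
finger_force: 0.0
```

arm_command(moves="-1 0 0 0 0 0 0; -1 0 0 0 0 0 0; -1 0 0 0 0 0 0; -1 0 0 0 0 0 0; -1 0 0 0 0 0 0; -1 0 0 0 0 0 0; -1 0 0 0 0 0 0; -1 0 0 0 0 0 0")

```text
t: 27.2
tcp_pos: [0.4344, -0.2329, 0.2215]
eef_rot: [0.995, 0.1, -0.003, 0.001]
ft_force: [0.8, -0.9, -0.3]
grip_width: 0.0006
finger_force: 0.0
```

```bash
python3 st.py
python3 - <<'E'
from h import *
a=cv2.imread("pics/scene0.png");b=get_image("scene")[:,:,::-1];s=get_image("side")[:,:,::-1];s0=cv2.imread("pics/side0.png")
for nm,x,y in(("scene",a,b),("side",s0,s)):
    for k,lo,hi in(("blue",(105,110,40),(128,255,255)),("green",(50,100,30),(75,255,255)),("amber",(5,110,40),(20,255,255))):
        f=lambda im:[(tuple(int(v) for v in q[0][:5])) for q in blobs(cv2.cvtColor(np.ascontiguousarray(im),cv2.COLOR_BGR2RGB),lo,hi) if 150<q[1][0]<440 and 150<q[1][1]<390]
        print(nm,k,f(x),f(y))
E
```

```text
27.2 [ 0.4344 -0.2329  0.2215] chamber [-119.8    8.5  221.5] [ 0.8 -0.9 -0.3] [-0.63  0.21  1.73 -0.01  1.2   0.74]
[241 192  25  11  95] [252.93684211 197.07368421]
scene blue [(344, 177, 57, 46, 1476), (242, 192, 24, 11, 88), (154, 212, 50, 25, 540), (304, 236, 10, 10, 85)] [(344, 177, 57, 45, 920), (242, 192, 24, 11, 87), (154, 212, 50, 25, 542), (304, 236, 10, 10, 86)]
scene green [(405, 148, 27, 27, 551)] [(405, 148, 27, 27, 550)]
scene amber [(360, 238, 17, 12, 87), (347, 279, 86, 66, 2981)] [(367, 185, 11, 11, 89), (360, 239, 17, 11, 85), (347, 279, 86, 66, 2982)]
side blue [(252, 184, 68, 40, 1466), (388, 196, 8, 9, 57), (317, 253, 26, 21, 237), (346, 328, 39, 68, 934)] [(252, 191, 48, 33, 603), (387, 196, 9, 9, 57), (318, 254, 15, 16, 70), (346, 328, 39, 68, 938)]
side green [(212, 160, 32, 24, 586)] [(212, 160, 32, 25, 591)]
side amber [(390, 157, 60, 48, 1279), (348, 190, 15, 8, 85)] [(390, 156, 60, 47, 1281), (282, 185, 7, 15, 48), (348, 190, 15, 8, 83), (326, 219, 17, 11, 47)]
```

```bash
python3 -c "
from cell import job
print(job.close_job())"
```

```text
the job is handed in; nothing more can be done
None
```

The carrier is inside the blue tray, the lid is latched shut and held after release, and the bottle, jar, rack and tip box are where they started; the job was handed in at about 27 s.

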